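Set the travel stop of a sliding leaded sash short of the tight spot in its track

TASK

The sash of the little sliding window lying on the bench binds at a bent place somewhere along its track. Slide it open by its handle, gently, until you feel it start to bind - do not force it into the tight place - then back it off about a centimetre so that it runs free, and slide the orange travel stop along the rail until it sits against the sash's edge. Let go, and leave the things around the window as they are.

Things in the scene. Friction and masses are not known exactly. Their poses are not given: they have to be found in the camera images.
- frame: White aluminium frame of a small sliding window, fixed, lying flat, room side up: 310 mm (x) by 640 mm (y), 52 mm high; origin at the centre of its underside, z up. Long rails run along its y at x = -138 mm (near rail, carries the orange travel stop) and x = +138 mm (far rail, the head track). The +y half holds a fixed clear pane, over which the sash passes.
- head_track: The frame's far rail, track of the sash's far edge. Its lip, out of sight, is bent inwards (bent_lip) at one place, first met by the sash at 90 to 175 mm of opening: different every time, found only by feel. There the push needed rises by about 1.5 to 2 N per mm over 10 mm, above 3 N of sliding friction; pulled back, the sash runs free. Over 20 N on the lip is too much.
- sash: Dark grey sash with coloured leaded glass, 260 mm (x) by 300 mm (y) by 18 mm, 2 kg; origin at its centre, 35 mm above the bench, axes of the frame. It slides only along the frame's y: +y opens it (towards the travel stop). Closed, its origin is at y = -140 mm in the frame; it starts 0 to 40 mm open. It takes about 3 N to slide and stays where it is left.
- sash_handle (a point): Centre of the steel bar pull on the sash's closing stile (its -y side): a bar 120 mm long along the sash's x, 12 mm wide along y and 12 mm high, on two posts 96 mm apart; its centre is 86 mm above the bench and 42 mm above the sash. Axes are those of the sash.
- sash_lead (a point): Point on the upper edge of the sash's leading (+y) end face, 110 mm towards the near rail from the sash's middle, where the travel stop's foot meets it. Axes are those of the sash.
- stop: Orange plastic travel stop clipped astride the near rail; slides only along the frame's y with about 6 N and stays where left. Saddle 44 (x) by 40 (y) by 14 mm, a foot reaching down into the sash's path, and on top a finger grip 22 (x) by 30 (y) by 36 mm, its top 102 mm above the bench. Origin at the middle of the saddle's underside; axes of the frame. Starts near the rail's +y end.
- stop_grip (a point): Centre of the stop's finger grip, 34 mm above the stop's origin, 86 mm above the bench.
- stop_face (a point): Middle of the stop foot's -y face, the face that meets the sash's leading end; 20 mm towards -y from the middle of the stop's grip. It lies in the same line along y as sash_lead.
- spray: Bystander: clear spray bottle with orange neck, 76 mm across, 182 mm tall, standing; origin at the centre of its underside.
- tape: Bystander: roll of masking tape lying flat, 104 mm across, 48 mm high; origin at the centre of its underside.
- jar: Bystander: amber glass jar with steel lid, 68 mm across, 85 mm high; origin at the centre of its underside.
- glassbox: Bystander: open cardboard box of glass strips, 130 by 190 by 45 mm; origin at the centre of its underside.

How it is judged:
By the outcome, as a careful person would: the job done as asked, in the order asked, and still so for the second after the job is handed in, with the robot touching nothing.
It also fails if it takes over 70 s, if anything falls off the work surface, if the arm or the gripper's body presses on something with over 40 N, if the wrist force passes 120 N, or if a joint passes its speed limit or range.

ROBOT

A 6-joint arm with a two-finger parallel gripper is mounted at the origin on the work surface. World frame = base frame: x ahead of the robot, y to its left, z up, the work surface at z = 0. Lengths are in m, angles in rad, forces in N, time in s.
With the tool pointing down it reaches from about 0.35 to 0.975 m from the base axis. Payload 7.1 kg.
Tool frame: the origin (TCP) lies midway between the tips of the shut fingers; the grasp point (between the pads) lies 19 mm behind it; z points along the fingers, y is the line along which they close (so a half turn about z gives the same grasp; the last joint's range is limited). The gripper opens to 88 mm and grips with 3 to 60 N. Pads are 20 mm wide; open, the fingers measure 115 mm over their backs; the gripper's body (75 mm by 178 mm) begins 61 mm behind the grasp point.
Start: joints at [-1.354, 0.423, 1.63, -0, 1.089, -0.019], TCP at [0.146, -0.608, 0.223] pointing down, gripper open.
Joint ranges: [-3, 3], [-0.9, 2.11], [0.09, 2.58], [-1.31, 4.45], [0.11, 2.69], [-2.54, 2.54]. Speed limits (rad/s): [2.39, 2.39, 3.01, 3.14, 3.14, 3.14].

INTERFACE

Orientations are given as a unit quaternion [w, x, y, z].
In Python, from station import move_pose, movel, movej, command_gripper, wait, inverse_kinematics, read_camera, camera_info, MotionError, job_done, get_time, get_joint_pos, get_qvel, get_effort, get_tcp_pos, get_ee_rot, get_ft_force, get_ft_torque, get_grip_width, get_finger_force gives the robot as it stands. Calls block until the motion is done:
- move_pose(position, orientation): joint-space move of the TCP to a pose.
- movel(position, frame=None, v=0.15, until_force=None): straight line of the TCP; frame=None keeps the orientation; v is the mean speed in m/s. With until_force (N) it stops when the force on the tool has changed by that much, and returns True; else False.
- movej(angles): joint-space move.
- command_gripper(opening): opening from 0.0 (shut) to 1.0 (fully open); the grip force is fixed at half the most; returns when the fingers have stopped.
- wait(seconds).
- inverse_kinematics(position, orientation): joint angles nearest the present ones, or None.
- read_camera(name): name is "side" or "top"; returns the picture (400x640x3 uint8, red, green, blue); there is no depth.
- camera_info(name): a dict with "intrinsics" (3x3 intrinsics, pixels), "T" (4x4, takes a point from camera to world coordinates). Camera axes: x right, y up, looking along -z (the intrinsics and any distortion apply to the point x, -y, -z); pixel columns grow to the right and rows downward; lengths in m; the calibration is good to about 2 mm. A picture is of the moment at which its call begins. camera_info takes no time and is no camera call.
A pose or a line that the arm cannot do raises MotionError and nothing moves.
- job_done(): hands the job in; it is judged then, once.
Readings, each from a call of its own:
- get_time(): time.
- get_joint_pos(): joint angles.
- get_qvel(): joint speeds.
- get_effort(): joint torques, N m.
- get_tcp_pos(): TCP position.
- get_ee_rot(): TCP orientation.
- get_ft_force(): force on the tool from outside, world axes, zero at the start.
- get_ft_torque(): the same for the moment, N m.
- get_grip_width(): opening from 0.0 (shut) to 1.0 (fully open).
- get_finger_force(): force on a finger pad.
Only numpy, scipy, OpenCV 4.12 (cv2) and the standard library are available. Lean on these libraries where they do the work, as an engineer would, in place of code of your own. Each camera call takes 0.05 s, during which the arm holds its last target. There are 200 camera calls.

## Working session

There is one attempt and no reset: what is moved stays moved. The work goes in short steps, each a Python script; the robot and the scene stay as the last script left them, time stands still between calls to the robot, and variables do not carry over. Pictures are saved under pics/ and viewed, at most 10 in all, crops included, and the job is handed in when it is done.

```bash
ls; mkdir -p pics; python3 - <<'E'
from station import *
import cv2
for n in("top","side"):
    im=read_camera(n); cv2.imwrite(f"pics/{n}0.png",im[:,:,::-1])
    c=camera_info(n); print(n,c)
print(get_time(),get_ee_rot())
E
```

```text
pics
top {'intrinsics': array([[504.40237246,   0.        , 316.85311721],
       [  0.        , 504.40237246, 207.23092488],
       [  0.        ,   0.        ,   1.        ]]), 'T': array([[ 0.02052072,  0.99055767, -0.13555219,  0.32074542],
       [-0.9997676 ,  0.01943492, -0.00932877, -0.00695685],
       [-0.00660624,  0.13571212,  0.99072629,  1.67379775],
       [ 0.        ,  0.        ,  0.        ,  1.        ]])}
side {'intrinsics': array([[514.96773838,   0.        , 323.27369213],
       [  0.        , 514.96773838, 192.40537869],
       [  0.        ,   0.        ,   1.        ]]), 'T': array([[-0.93126042,  0.25991276, -0.25534169,  0.02189608],
       [-0.36432886, -0.67254456,  0.64416481,  1.23265271],
       [-0.00430201,  0.69291354,  0.72100785,  1.48810358],
       [ 0.        ,  0.        ,  0.        ,  1.        ]])}
0.1 [-6.75130387e-04  9.93058493e-01  1.17619594e-01 -6.35498845e-05]
```

View pics/top0.png

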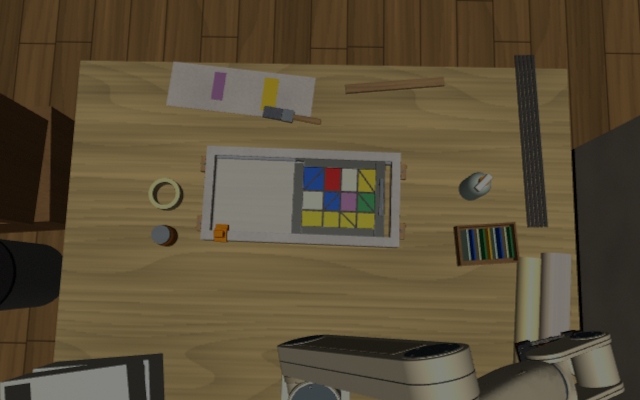

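View pics/side0.png

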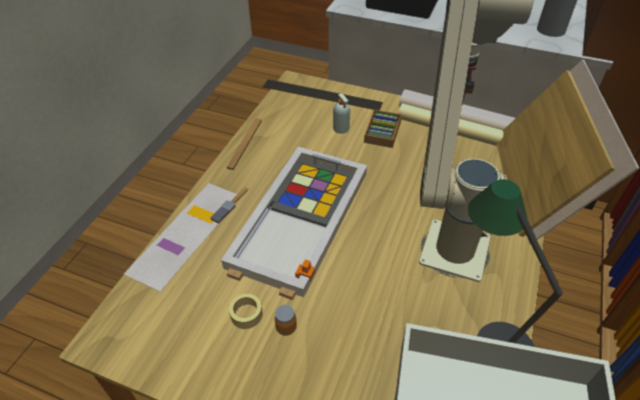

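The top view shows the frame with corners at about (208,147), (401,153), (399,247) and (202,241). The orange stop is at (221,233), and the handle is near (381,197) on the sash's right end, so opening is towards image left (+y). Next I'll enlarge that area and measure.

```bash
cat > h.py <<'E'
from station import *
import numpy as np, cv2
def ray(n,uv,z):
    c=camera_info(n);K=c["intrinsics"];T=c["T"]
    d=np.linalg.inv(K)@[uv[0],uv[1],1]; d=T[:3,:3]@[d[0],-d[1],-d[2]]; o=T[:3,3]
    return o+d*(z-o[2])/d[2]
def proj(n,p):
    c=camera_info(n);K=c["intrinsics"];T=c["T"]
    q=T[:3,:3].T@(np.array(p)-T[:3,3]); q=K@[q[0],-q[1],-q[2]]; return q[:2]/q[2]
def orange(n):
    h=cv2.cvtColor(read_camera(n),cv2.COLOR_RGB2HSV)
    return cv2.inRange(h,(5,190,110),(17,255,255))
E
python3 - <<'E'
from h import *
for n,(x0,y0,w,h) in {"top":(195,140,220,115),"side":(215,140,160,160)}.items():
    im=read_camera(n); k=3.6
    cv2.imwrite(f"pics/{n}z.png",cv2.resize(im[y0:y0+h,x0:x0+w,::-1],None,fx=k,fy=k,interpolation=cv2.INTER_CUBIC))
    m=orange(n); nn,l,s,c=cv2.connectedComponentsWithStats(m)
    for i in range(1,nn):
        if s[i,4]>15: print(n,s[i],c[i], ray(n,c[i],.08))
for uv in [(208,147),(401,153),(399,247),(202,241)]: print(ray("top",uv,.052))
E
```

```text
top [214 224  13  13 104] [219.48076923 229.39423077] [0.46175132 0.31563278 0.08      ]
top [214 238  11   4  28] [218.89285714 239.35714286] [0.43009244 0.31601669 0.08      ]
side [296 261  18  16 142] [305.35211268 269.05633803] [0.44751441 0.32459197 0.08      ]
[0.7364161  0.37204583 0.052     ]
[ 0.72813033 -0.26480128  0.052     ]
[ 0.41909604 -0.25774936  0.052     ]
[0.42563113 0.37591    0.052     ]
```

View pics/topz.png

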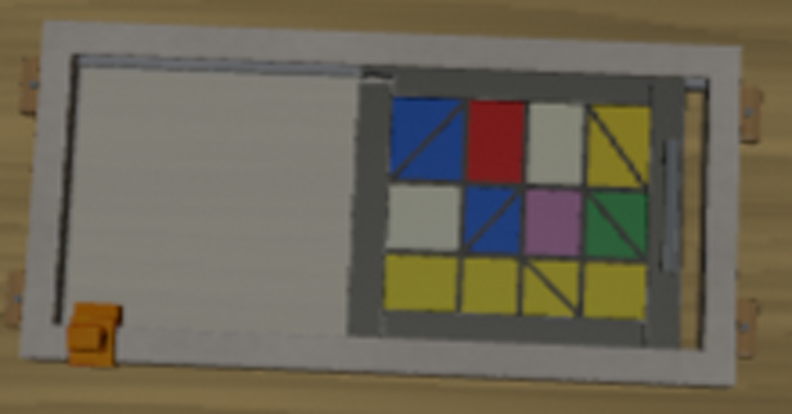

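View pics/sidez.png

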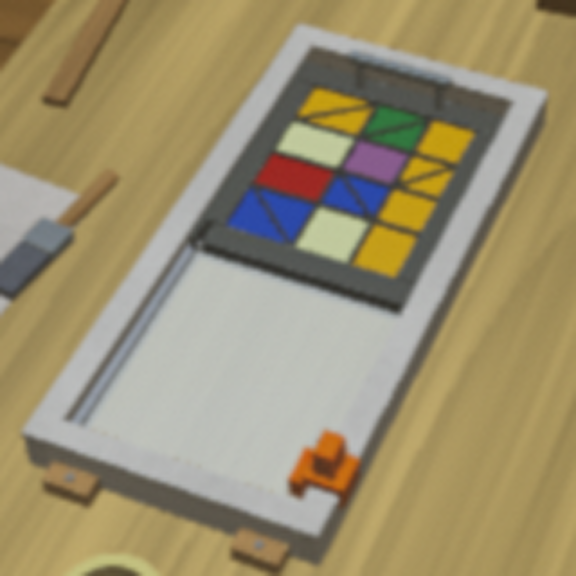

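The enlarged crops show the frame corners at (42,22), (741,45), (735,385) and (20,356), the handle bar centre at about (672,205), and the stop grip top at about (85,338). Sash lead edge runs from (361,75) to (348,335).

```bash
python3 - <<'E'
from h import *
f=lambda U,V:((U+.5)/3.6-.5+195,(V+.5)/3.6-.5+140)
g=lambda U,V:((U+.5)/3.6-.5+215,(V+.5)/3.6-.5+140)
C=np.array([ray("top",f(*p),.052)[:2] for p in [(42,22),(741,45),(735,385),(20,356)]])
print(C); c=C.mean(0); d=(C[0]-C[1])+(C[3]-C[2]); print("len",np.linalg.norm(C[0]-C[1]),np.linalg.norm(C[0]-C[3]))
d2=(C[0]-C[3])+(C[1]-C[2]); print("ctr",c,"yaw",np.arctan2(-d[0],d[1]),np.arctan2(d2[1],d2[0]))
th=np.arctan2(-d[0],d[1]); R=np.array([[np.cos(th),-np.sin(th)],[np.sin(th),np.cos(th)]])
L=lambda p:R.T@(p[:2]-c)
for nm,n,p,z in [("handle","top",f(672,205),.092),("h1","top",f(673,140),.092),("h2","top",f(670,271),.092),("grip","top",f(85,338),.102),("lead","top",f(354,205),.044),
 ("grip s","side",g(331,440),.102),("hndl s","side",g(400,67),.092),("c s","side",g(300,25),.052),("c s","side",g(547,92),.052),("cs","side",g(28,435),.052)]:
    w=ray(n,p,z); print(nm,w,L(w))
E
```

```text
[[ 0.74054711  0.37786533]
 [ 0.73100132 -0.26307267]
 [ 0.42041838 -0.25712851]
 [ 0.43347677  0.38214709]]
len 0.6410090841695301 0.30710019210838313
ctr [0.58136089 0.05995281] yaw -0.01765473038834651 -0.01655456553834451
handle [ 0.5752592  -0.19575891  0.092     ] [-0.00158645 -0.25577959]
h1 [ 0.63354103 -0.19645715  0.092     ] [ 0.05669862 -0.25544882]
h2 [ 0.5166464  -0.19419459  0.092     ] [-0.06021774 -0.25525025]
grip [0.44676917 0.3144266  0.102     ] [-0.13906318  0.25205808]
lead [0.57735887 0.08723331 0.044     ] [-0.00448301  0.0272056 ]
grip s [0.44823202 0.31068572 0.102     ] [-0.13753452  0.24834361]
hndl s [ 0.57635442 -0.19540814  0.092     ] [-0.0004976  -0.25540954]
c s [ 0.72829872 -0.26220547  0.052     ] [ 0.15260225 -0.31951406]
c s [ 0.42195662 -0.25711258  0.052     ] [-0.15378202 -0.31983007]
cs [0.735524   0.37653816 0.052     ] [0.14855014 0.31925758]
```

```bash
cat >> h.py <<'E'
C0=np.array([.58136,.05995]); th=-.0175
R2=np.array([[np.cos(th),-np.sin(th)],[np.sin(th),np.cos(th)]])
def W(x,y,z): return [*(C0+R2@[x,y]),z]
def L(p): return R2.T@(np.array(p)[:2]-C0)
Q=[0,np.cos(th/2),np.sin(th/2),0]
def F(): return np.round(R2.T@np.array(get_ft_force())[:2],2), round(get_ft_force()[2],2)
E
python3 - <<'E'
from h import *
move_pose(W(-.001,-.2555,.16),Q); print(get_time(),get_tcp_pos(),get_ee_rot(),get_joint_pos(),F())
cv2.imwrite("pics/a.png",cv2.resize(read_camera("side")[110:230,230:430,::-1],None,fx=4,fy=4))
E
```

```text
2.45 [ 0.57572205 -0.19629319  0.1601103 ] [ 1.09861574e-04  9.99957679e-01 -9.19885108e-03  9.54710602e-05] [-3.48082884e-01  4.74384613e-01  1.71282926e+00 -1.76206682e-04
  9.54125658e-01  1.24121329e+00] (array([ 0.07, -0.19]), np.float64(0.21))
```

View pics/a.png

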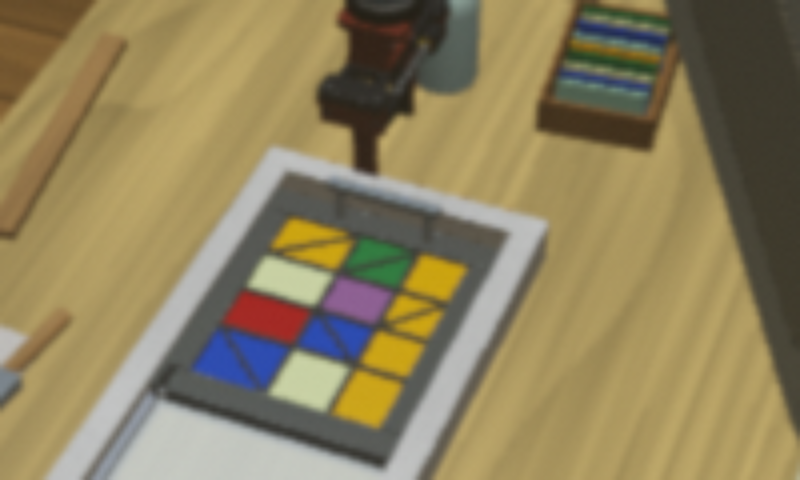

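The open gripper hangs above the handle bar at about (385,195) in the crop, with ±38 mm of slack. I'll go down, grip it, and slide the sash to about 80 mm of opening.

```bash
python3 - <<'E'
from h import *
print(movel(W(-.001,-.2555,.067),v=.08,until_force=10), F())
command_gripper(0.0); print(get_time(),get_grip_width(),get_finger_force(),F(),L(get_tcp_pos()))
# handle y local = -.2725+opening
p=L(get_tcp_pos())
print(movel(W(p[0],p[1]+.05,.067),v=.035,until_force=9), F(),L(get_tcp_pos()),get_time())
wait(.3);print(F())
im=read_camera("top"); cv2.imwrite("pics/b.png",cv2.resize(im[140:255,195:415,::-1],None,fx=3.6,fy=3.6,interpolation=cv2.INTER_CUBIC))
E
```

```text
False (array([-0.19, -0.82]), np.float64(-0.24))
4.9667 0.1328467748142526 29.999864995479584 (array([ 0.09, -1.52]), np.float64(-0.16)) [-0.00098179 -0.25567658]
False (array([0.87, 0.14]), np.float64(-0.78)) [-0.00092737 -0.2055394 ] 6.5417
(array([1.86, 1.43]), np.float64(-2.48))
```

View pics/b.png

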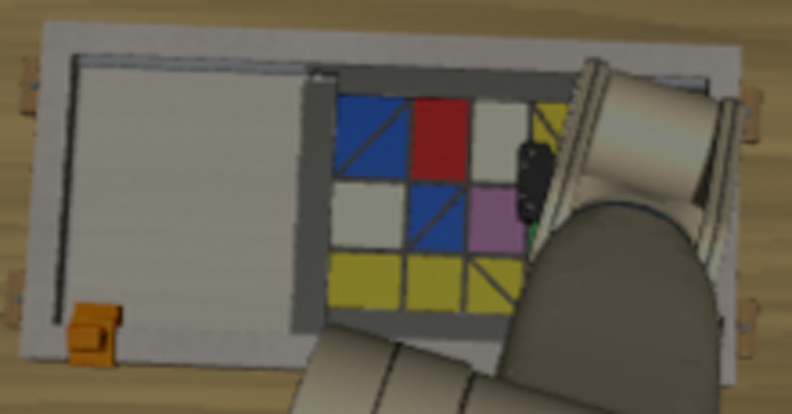

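The sash followed the gripper: its lead edge is now at about x=303, so it is open about 67 mm. Next I'll feel for the bind slowly.

```bash
python3 - <<'E'
from h import *
p=L(get_tcp_pos())
f=F();r=movel(W(p[0],-.2725+.185,.067),v=.015,until_force=7)
print(f,r,F(),"open",L(get_tcp_pos())[1]+.2725,get_time()); wait(.2); print(F(),L(get_tcp_pos())[1]+.2725,get_grip_width())
E
```

```text
(array([1.84, 0.4 ]), np.float64(-1.56)) True (array([-0.97,  1.49]), np.float64(5.07)) open 0.17101015057858354 12.7833
(array([-1.91,  4.09]), np.float64(6.31)) 0.170983946819942 0.13608422408812854
```

The trigger was mostly a rise in Fz, from stress held in the grip, and not the push force Fy. I'll regrip to relieve it, then step over this spot again and log the forces.

```bash
cat >> h.py <<'E'
def A(n=5):
    a=[]
    for _ in range(n): a.append(get_ft_force()); wait(.02)
    a=np.mean(a,0); return np.round([*(R2.T@a[:2]),a[2]],1)
E
python3 - <<'E'
from h import *
command_gripper(.3); print("free",A(8),L(get_tcp_pos())); command_gripper(0); print("grip",A(8))
p=L(get_tcp_pos())
movel(W(p[0],p[1]-.012,.067),v=.03); print("back",A())
y=p[1]-.012
for i in range(9):
    y+=.002; r=movel(W(p[0],y,.067),v=.01,until_force=7); f=np.round(F()[0][1],1)
    print(r,f,A(3),round(L(get_tcp_pos())[1]+.2725,4))
    if r: break
print(get_time())
E
```

```text
free [0.  0.1 0.1] [-5.20690274e-05 -1.02267013e-01]
grip [-0.   0.9 -0.3]
back [  4.2  -3.5 -12.6]
False -2.4 [  5.2  -2.4 -14.1] 0.1601
False -2.0 [  4.8  -1.6 -14.7] 0.1622
False -1.7 [  4.8  -1.9 -15. ] 0.1642
False -2.0 [  4.6  -1.9 -14.4] 0.1662
False -1.6 [  4.7  -1.4 -14.4] 0.1682
False -2.5 [  4.5  -2.8 -14.9] 0.1702
False -4.8 [  4.3  -4.7 -14.9] 0.1717
False -8.5 [  4.4  -8.4 -14.8] 0.1731
False -11.7 [  4.1 -11.6 -14.8] 0.1745
18.325
```

The bind is clear: Fy climbs from −2 N to −11.7 N, starting at about 0.170 by the tool reading. I'll back off about a centimetre, release, and go to the stop.

```bash
python3 - <<'E'
from h import *
p=L(get_tcp_pos()); z=get_tcp_pos()[2]; print(z)
movel(W(p[0],-.2725+.162,z),v=.03); print("back",A())
command_gripper(.6); q=L(get_tcp_pos()); print(q[1]+.2725,A())
movel(W(*q,.16),v=.12)
move_pose(W(-.138,.250,.16),Q)
im=read_camera("top"); cv2.imwrite("pics/c.png",cv2.resize(im[140:255,195:415,::-1],None,fx=3.6,fy=3.6,interpolation=cv2.INTER_CUBIC)); print(get_time())
E
```

```text
0.06653995504032958
back [  3.8  -1.5 -11.7]
0.16199017164295165 [-0.1 -0.1  0.2]
22.3167
```

View pics/c.png

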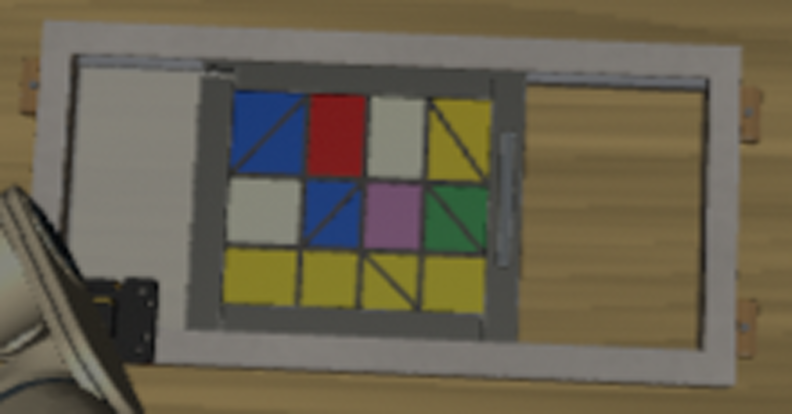

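The sash is now open with its lead edge at about (195,205) in the crop, the handle is free, and the gripper is over the stop. I'll grip the stop, slide it close, then feel for contact.

```bash
python3 - <<'E'
from h import *
f=lambda U,V:((U+.5)/3.6-.5+195,(V+.5)/3.6-.5+140)
lead=np.mean([L(ray("top",f(*p),.044))[1] for p in [(202,75),(187,328)]]); print("lead",lead)
command_gripper(.8)
print(movel(W(-.138,.25,.072),v=.08,until_force=8),A())
command_gripper(0); z=get_tcp_pos()[2]; print(get_grip_width()*88,A(),L(get_tcp_pos()),z)
y=.172+.020+.009
print(movel(W(-.138,y,z),v=.03,until_force=25),A())
for i in range(14):
    y-=.001; movel(W(-.138,y,z),v=.01); a=A(4); print(a,np.round(L(get_tcp_pos())[1],4))
    if a[1]>8.6: break
print(get_time())
im=read_camera("top"); cv2.imwrite("pics/d.png",cv2.resize(im[140:255,195:415,::-1],None,fx=3.6,fy=3.6,interpolation=cv2.INTER_CUBIC))
E
```

```text
lead 0.17238624371730418
False [-0.   0.1  0.1]
29.91573799837574 [-1.1  5.7 -0.7] [-0.13793546  0.2506883 ] 0.07204030640018935
False [-1.3  5.5 -1.4]
[-1.8  5.3 -1. ] 0.2005
[-1.5  5.  -1.2] 0.1996
[-1.5  5.2 -1.4] 0.1985
[-1.7  5.2 -1.5] 0.1976
[-1.4  5.2 -1.4] 0.1965
[-1.4  5.5 -1.2] 0.1955
[-1.5  5.3 -1.2] 0.1945
[-1.8  5.5 -1. ] 0.1935
[-2.3  7.8 -1.5] 0.1928
[-2.2  7.8 -1.9] 0.192
[-2.   7.8 -2. ] 0.191
[-2.3  8.1 -2.3] 0.19
[-2.8  7.8 -2.1] 0.189
[-2.4  8.3 -2.1] 0.188
31.2333
```

Contact came at y≈0.193 (force 5.3 → 7.8 N). My threshold was too high, so the stop pushed the sash back about 5 mm. To mend it, I'll slide the stop away a little, move the sash forward to about 1 cm short of the bind, then bring the stop up and halt on first contact.

```bash
python3 - <<'E'
from h import *
z=.072
movel(W(-.138,.203,z),v=.03); command_gripper(.8); movel(W(-.138,.203,.16),v=.15)
hy=-.2725+.157
move_pose(W(-.001,hy,.15),Q); movel(W(-.001,hy,.067),v=.1,until_force=8); command_gripper(0); print(A(),L(get_tcp_pos()))
movel(W(-.001,-.2725+.1607,.067),v=.02,until_force=12); print(A())
command_gripper(.6); print("open",L(get_tcp_pos())[1]+.2725)
movel(W(-.001,-.2725+.1607,.15),v=.15)
move_pose(W(-.138,.203,.15),Q); command_gripper(.8); movel(W(-.138,.203,z),v=.1,until_force=8); command_gripper(0)
y=.1975; movel(W(-.138,y,z),v=.03); b=A(8); print("base",b,get_time())
for i in range(20):
    y-=.0005; movel(W(-.138,y,z),v=.01); a=A(4); print(a[1],np.round(L(get_tcp_pos())[1],4))
    if a[1]>b[1]+1.2: break
command_gripper(.8); movel(W(-.138,L(get_tcp_pos())[1],.15),v=.15); move_pose(W(-.138,-.1,.22),Q)
im=read_camera("top"); cv2.imwrite("pics/d2.png",cv2.resize(im[140:255,195:415,::-1],None,fx=3.6,fy=3.6,interpolation=cv2.INTER_CUBIC)); print(get_time())
im=read_camera("side"); cv2.imwrite("pics/e.png",cv2.resize(im[180:300,230:390,::-1],None,fx=5,fy=5,interpolation=cv2.INTER_CUBIC))
E
```

```text
[-0.1 -0.9 -0. ] [-0.00104265 -0.11562789]
[ 0.2 -0.7 -0.8]
open 0.16070400975357546
base [-1.9  4.2  1.7] 42.5917
5.2 0.1976
5.6 0.1971
45.8917
```

View pics/d2.png

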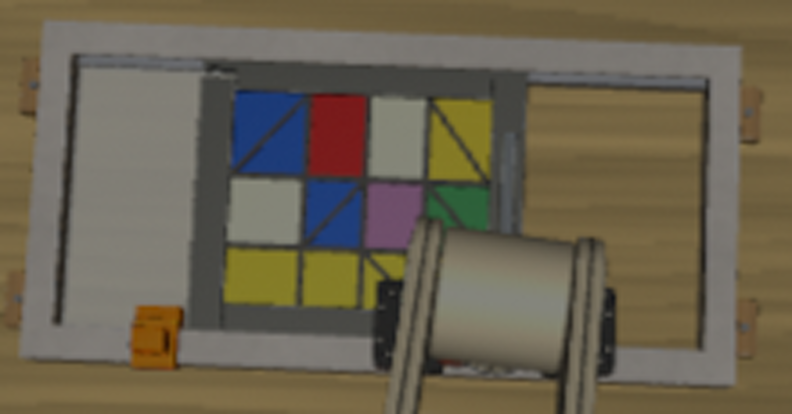

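View pics/e.png

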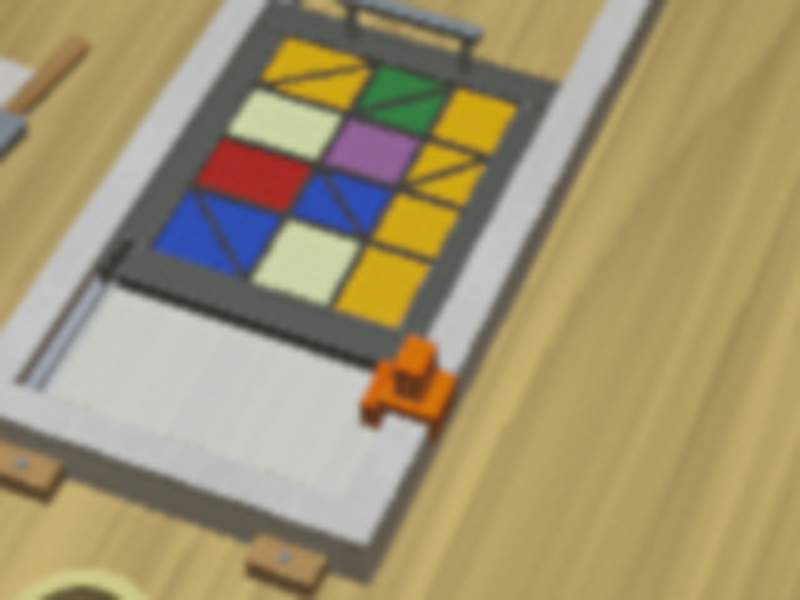

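A small gap of about 5 mm is still visible between the stop (right edge x≈182) and the sash edge (x≈188). The baseline was read before sliding friction had fully built up, so it triggered early. I'll regrip and finish with an absolute 6.6 N threshold.

```bash
python3 - <<'E'
from h import *
z=.072; y=.1971
move_pose(W(-.138,y,.15),Q); movel(W(-.138,y,z),v=.1,until_force=8); command_gripper(0)
y=.195; movel(W(-.138,y,z),v=.03); print(A(4),get_time())
for i in range(14):
    y-=.0005; movel(W(-.138,y,z),v=.01); a=A(4); print(a[1],np.round(L(get_tcp_pos())[1],4))
    if a[1]>6.6: break
command_gripper(.8); movel(W(-.138,L(get_tcp_pos())[1],.15),v=.15); move_pose(W(-.138,-.1,.22),Q)
im=read_camera("top"); cv2.imwrite("pics/f.png",cv2.resize(im[140:255,195:415,::-1],None,fx=3.6,fy=3.6,interpolation=cv2.INTER_CUBIC)); print(get_time())
E
```

```text
[-1.6  5.1  0.5] 49.0583
5.0 0.195
5.7 0.1946
5.3 0.1941
5.4 0.1936
5.9 0.1931
5.8 0.1926
7.2 0.1924
53.925
```

View pics/f.png

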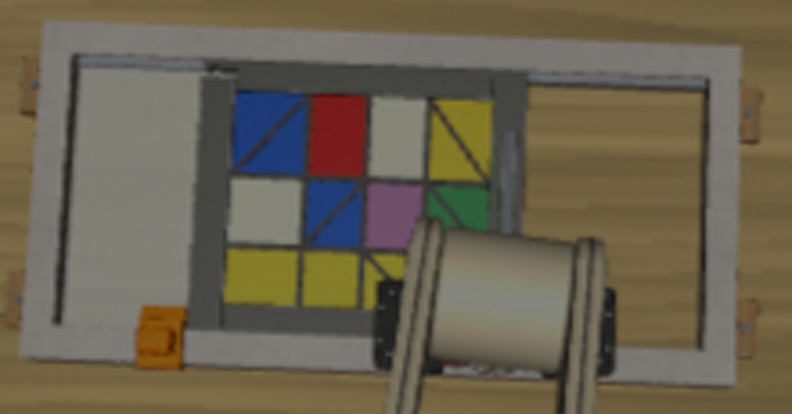

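The stop's edge (x≈187) now meets the sash's leading edge (x≈188), and the gripper is clear of everything. I'm handing it in.

```bash
python3 -c "
from station import *
print(job_done())"
```

```text
the job is handed in; nothing more can be done
None
```

I slid the sash open until it began to bind at about 170 mm, pressing about 4 mm and 9 N into the tight place (limit 20 N), left it about 9 mm short of the bind with the travel stop against its edge, and handed the job in at about 54 s; this took a second pass, because the stop first pushed the sash back about 5 mm.

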